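# Turn the two-tone chopping board over and park it in its stand

### The arm

A 6-joint arm with a two-finger parallel gripper is mounted at the origin on a cart in front of the work surface, level with it; the furniture and walls round the work are solid. World frame = base frame: x ahead of the robot, y to its left, z up, the work surface at z = 0. Lengths are in m, angles in rad, forces in N, time in s.
With the tool pointing down it reaches from about 0.25 to 0.775 m from the base axis. Payload 4 kg.
Tool frame: the origin (TCP) lies at the very end of the fingers, on their centre line; the grasp point (between the pads) lies 19 mm behind it (arm.tcp_to_grasp is the distance from the TCP to the grasp point, in m); z points along the fingers, y is the line along which they close (so a half turn about z gives the same grasp; the last joint's range is limited). The gripper opens to 94 mm and grips with 3 to 60 N. Pads are 16 mm wide; open, the fingers measure 119 mm over their backs; the gripper's body (75 mm by 177 mm) begins 78 mm behind the grasp point.
Start: joints at [1.165, 0.087, 1.371, -0, 1.684, -0.103], TCP at [0.164, 0.525, 0.206] pointing down, gripper open.
Joint ranges: [-3.1, 3.1], [-0.76, 2.03], [0.27, 2.55], [-1.08, 4.22], [0.17, 2.65], [-2.57, 2.57]. Speed limits (rad/s): [2.79, 2.79, 3.14, 3.14, 3.14, 3.14].

### API

Orientations are given as [roll, pitch, yaw] about the fixed x, y, z axes, in that order (R = Rz(yaw) Ry(pitch) Rx(roll)).
In Python, from workcell import status, eyes, arm gives the robot as it stands.
- The arm moves only by the tool jog_arm, never from a script. Its argument "plan" is a list of rows, each a list of 5 numbers: the opening, from 0 (shut) to 1 (fully open), then the shift along the tool's x, y, z in m, then the turn about the tool's z in rad. In form: [[hand, x, y, z, twist], ...]. A call has 1 to 12 rows; each row shifts and turns the commanded pose from where the row before left it, along the tool's axes as they then stand; what a row does not reach is not made up. A row lasts 1/8 s, in which the tool goes at most 62.5 mm and 10.7 degrees, less where a joint would pass 70% of its speed; a pose out of reach is approached as far as the arm can. A call is refused whole if a number of a shift passes 0.0625 or a number of a turn 0.188, either way. A call with a gripper value outside its range is refused whole. The fingers move at their own pace and stop on an object; "squeeze" is the grip in N (left out, the last holds). Time passes only in rows, so rows that do not move let the fingers close. It gives the time, the measured TCP pose, the force, the opening and the grip force at its end, in the units of the state.
- status.read_state(): the state, without advancing time (a new reading comes with each control period).
- eyes.grab_frame(name): name is "scene" or "top" or "wrist"; returns the picture (420x560x3 uint8, red, green, blue); there is no depth.
- eyes.camera_params(name): a dict with "fx", "fy", "cx", "cy" (pixels), "T" (4x4, takes a point from camera to world coordinates); the wrist camera has in their place "tool_from_camera" (4x4, takes a point from camera to tool coordinates, whose origin is the TCP and whose axes are the flange's). Camera axes: x right, y down, z forward; pixel columns grow to the right and rows downward; lengths in m; the calibration is good to about 2 mm. The wrist camera is an equidistant fisheye: a pixel r from the principal point sees the ray r / f radians off the axis. A picture is of the moment at which its call begins: read the wrist's pose just before it. camera_params takes no time and is no camera call.
- arm.sign_off(): hands the job in; it is judged then, once.
The state is a dict: "t": time; "joint_positions": joint angles; "dq": joint speeds; "joint_torque": joint torques, N m; "position": TCP position; "tcp_rot": TCP orientation; "force": force on the tool from outside, world axes, zero at the start; "wrist_torque": the same for the moment, N m; "grip_width": opening from 0.0 (shut) to 1.0 (fully open); "gripper_force": force on a finger pad.
Only numpy, scipy, OpenCV 4.12 (cv2) and the standard library are available. Lean on these libraries where they do the work, as an engineer would, in place of code of your own. Each camera call takes 0.05 s, during which the arm holds its last target. There are 200 camera calls.

### The job

The small chopping board lies red side up on the front of the steel board stand. Slide it out until a good finger's breadth overhangs the stand's front edge, take it from there with a finger under it, turn it over so that the green side is up, lay it back on the stand's shelf and push it through the slot into the covered bay until it is fully home. Do not let the board fall off the stand, and leave everything else on and round the stand standing where it is.

Things in the scene. Friction and masses are not known exactly. Their poses are not given: they have to be found in the camera images.
- board: Rigid two-tone chopping board, 100 (own x) x 140 (own y) x 12 mm thick (z), about 0.18 kg, origin at its middle; own +z points out of the red face, the other face is green. Starts red side up on the stand's open shelf, own x within 0.1 rad of the stand's x, up to 20 mm off its middle line, rear edge about 35 to 43 mm before the bay's cover.
- board_stand: Fixed steel board stand, 230 mm deep (own x) x 190 mm wide (own y). Origin on the worktop under its middle; own x points from its open front, which looks to the robot's right (x points along world +y within 0.3 rad), to its closed back. Flat shelf, top 100 mm above the worktop; its rear part is a low covered bay entered through a slot; the cover's top is 122 mm above the worktop.
- stand_front_edge (a point): Middle of the shelf's free front edge, on the shelf's top: 115 mm before the stand's middle. Nothing stands under this edge or within 60 mm before it.
- slot_mouth (a point): Middle of the slot at the front of the bay's cover, on the shelf's top: own x = 27 mm of the stand. The slot is 146 mm wide and 18 mm high; its 18 mm high grey cheeks reach 22 mm farther to the front and flare to about 160 mm wide there. It leads straight back along the stand's x.
- bay_stop (a point): Foot of the stop at the end of the bay, 82 mm behind the slot mouth (own x = 109 mm of the stand). The parked board's rear edge touches it: the board's middle is then 50 mm before it and the front edge still stands 18 mm out of the slot.
- shears: Kitchen shears with blue handles lying across the bay's cover, 199 mm long, 9 mm thick, loose; bystander. Origin at the middle of its underside.
- salt_shaker: Salt shaker, clear with grey cap, 44 mm across, 90 mm tall, close beside the stand, loose, on the worktop; bystander. Origin at the middle of its underside.
- chilli_shaker: Shaker with grey content and cap, 44 mm across, 90 mm tall, close beside the stand, loose, on the worktop; bystander. Origin at the middle of its underside.
- deli_cup: Lidded cream-coloured plastic cup, 72 mm across, 70 mm tall, at the right, loose, on the worktop; bystander. Origin at the middle of its underside.
- ramekin: Small white cup, 67 mm across, 42 mm tall, at the right, loose, on the worktop; bystander. Origin at the middle of its underside.
- spice_jar: Spice jar with black cap, 41 mm across, 105 mm tall, at the right, loose, on the worktop; bystander. Origin at the middle of its underside.
- yellow_bottle: Pale yellow squeeze bottle, 68 mm across, 200 mm tall, at the left, loose, on the worktop; bystander. Origin at the middle of its underside.
- red_bottle: Dark red squeeze bottle with white top, 62 mm across, 165 mm tall, at the left, loose, on the worktop; bystander. Origin at the middle of its underside.
- lidded_cup: Lidded plastic cup with pinkish content, 72 mm across, 75 mm tall, at the left, loose, on the worktop; bystander. Origin at the middle of its underside.

How it is judged:
On the way, in this order (a step that is already met when the one before it is completed fails the run):
1. the board, still lying flat red side up, has been slid out over the stand's front edge (its middle within 37 mm of the edge, so at least about 13 mm overhang) (x of board in the frame of board_stand between -0.165 and -0.078 m and angle between board's own z axis and vertical below 0.15 rad), for 0.1 s.
2. the board has been turned past upright (its red face looks downward by 10 degrees or more) (angle between board's own z axis and vertical above 1.75 rad), for 0.1 s.
At the end, for the whole second after the job is handed in: The board lies flat in the stand's bay green side up (within 0.1 rad), within 5 mm of the stop at the bay's end, square to the bay within 0.08 rad and within 7 mm of its middle line, at rest and released (angle between board's own z axis and vertical above 3.04 rad and x of board in the frame of board_stand between 0.054 and 0.064 m and y of board in the frame of board_stand between -0.007 and 0.007 m and z of board in the frame of board_stand between 0.1 and 0.112 m and angle between the x axis of board and the x axis of board_stand, either way round below 0.08 rad and linear speed of board below 0.02 m/s); the robot touches nothing.
It fails at once if the board falls off the stand (its middle below 65 mm over the worktop) (height (world z) of board below 0.065 m).
It fails at once if a bystander (shears, shakers, cups, ramekin, bottles, jar) shoved more than 30 mm (distance of any of shears, salt_shaker, chilli_shaker, deli_cup, ramekin, spice_jar, yellow_bottle, red_bottle, lidded_cup from where it was at the start of the episode above 0.03 m).
It fails at once if a bystander knocked over (tilted more than 0.5 rad) (angle between any of shears, salt_shaker, chilli_shaker, deli_cup, ramekin, spice_jar, yellow_bottle, red_bottle, lidded_cup's own z axis and vertical above 0.5 rad).
It also fails if it takes over 69 s, if anything falls off the work surface, if the arm or the gripper's body presses on something with over 40 N, if the wrist force passes 120 N, or if a joint passes its speed limit or range.

## Working session

There is one attempt and no reset: what is moved stays moved. The work goes in short steps, Python scripts to look and compute and a tool call to move; the robot and the scene stay as the last step left them, time stands still between calls to the robot, and variables do not carry over. Pictures are saved under pics/ and viewed, at most 10 in all, crops included, and the job is handed in when it is done.

Besides the shell and the picture viewer there is one more tool, called after "Emit:" as name(argument=value, ...) on one line, values as JSON. jog_arm: Moves the arm, as the interface text tells. Its arguments: {"type":"object","properties":{"plan":{"type":"array","items":{"type":"array","items":{"type":"number"}}},"squeeze":{"type":"number"}},"required":["plan"]}

```bash
ls; mkdir -p pics
python3 - <<'E'
from workcell import status, eyes, arm
import cv2,numpy as np
np.set_printoptions(precision=4,suppress=True)
for n in ["scene","top"]:
    im=eyes.grab_frame(n); cv2.imwrite(f"pics/{n}0.png",im[:,:,::-1]); print(n,eyes.camera_params(n))
print(eyes.camera_params("wrist")); print(status.read_state(), arm.tcp_to_grasp)
E
```

```text
pics
scene {'fx': 416.9581263263965, 'fy': 416.9581263263965, 'cx': 284.8449999402686, 'cy': 207.69892167720175, 'T': array([[ 0.8904, -0.2828,  0.3566,  0.1558],
       [-0.4547, -0.5157,  0.7261, -0.7194],
       [-0.0214, -0.8087, -0.5878,  0.7172],
       [ 0.    ,  0.    ,  0.    ,  1.    ]])}
top {'fx': 439.9805756415046, 'fy': 439.9805756415046, 'cx': 289.81560052001566, 'cy': 204.21703220508803, 'T': array([[-0.064 , -0.978 ,  0.1985,  0.3166],
       [-0.9979,  0.0616, -0.0179,  0.036 ],
       [ 0.0053, -0.1992, -0.9799,  1.2516],
       [ 0.    ,  0.    ,  0.    ,  1.    ]])}
{'fx': 325.19226210127806, 'fy': 325.19226210127806, 'cx': 273.74488720481395, 'cy': 206.33085121975844, 'tool_from_camera': array([[-0.0001, -0.9577, -0.2877,  0.0841],
       [ 1.    ,  0.    , -0.0004,  0.0005],
       [ 0.0004, -0.2877,  0.9577, -0.18  ],
       [ 0.    ,  0.    ,  0.    ,  1.    ]])}
{'t': 0.1, 'joint_positions': array([ 1.1649,  0.0879,  1.3721,  0.    ,  1.6836, -0.1031]), 'dq': array([ 0.0001, -0.0026, -0.0043,  0.0003,  0.0003,  0.0008]), 'joint_torque': array([  0.0024, -34.1251, -30.3302,   0.072 ,   0.0304,  -0.0001]), 'position': array([0.1638, 0.5245, 0.2044]), 'tcp_rot': array([-3.1395, -0.0002,  2.8387]), 'force': array([-0.0969,  0.3377, -0.5173]), 'wrist_torque': array([-0.0727,  0.0084,  0.0037]), 'gripper_force': 0.0, 'grip_width': 1.0000722526241643} 0.0188
```

View pics/top0.png

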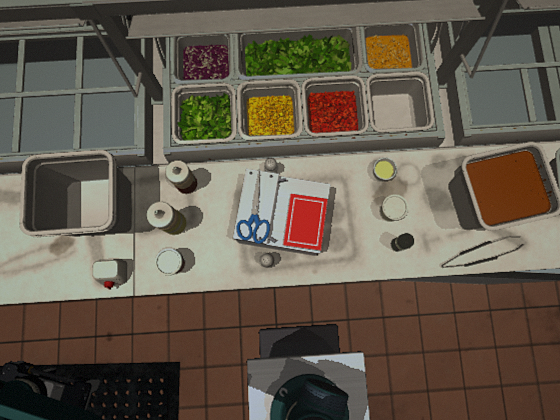

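View pics/scene0.png

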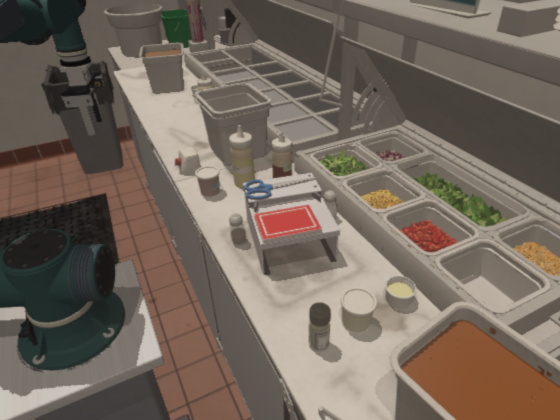

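The board shows as a red rectangle at (305,221) in the top view. The stand is around (285,215) with its front to the right, and the shears lie at (258,210) on the cover. I'll measure these roughly first.

```bash
cat > h.py <<'E'
from workcell import status, eyes, arm
import cv2,numpy as np
from scipy.spatial.transform import Rotation as Ro
np.set_printoptions(precision=4,suppress=True)
def Rt(s): return Ro.from_euler('xyz',s['tcp_rot']).as_matrix()
def rays(name,px,s=None):
    p=eyes.camera_params(name); px=np.atleast_2d(px).astype(float)
    a=(px-[p['cx'],p['cy']])/[p['fx'],p['fy']]
    if name=='wrist':
        r=np.linalg.norm(a,axis=1,keepdims=True)+1e-12
        d=np.c_[a/r*np.sin(r),np.cos(r)]
        T=np.eye(4);T[:3,:3]=Rt(s);T[:3,3]=s['position'];T=T@p['tool_from_camera']
    else: d=np.c_[a,np.ones(len(a))];T=p['T']
    return T[:3,3],d@T[:3,:3].T
def onz(name,px,z,s=None):
    o,d=rays(name,px,s); return o+d*((z-o[2])/d[:,2])[:,None]
def red(im):
    h=cv2.cvtColor(im,cv2.COLOR_RGB2HSV); 
    m=(((h[...,0]<8)|(h[...,0]>172))&(h[...,1]>140)&(h[...,2]>70)).astype(np.uint8)
    return m
def blobs(m,n=3):
    c,_=cv2.findContours(m,cv2.RETR_EXTERNAL,cv2.CHAIN_APPROX_NONE)
    return sorted(c,key=cv2.contourArea)[::-1][:n]
E
python3 - <<'E'
from h import *
for n,roi in [('top',(160,270,220,360)),('scene',(170,290,220,370))]:
    im=cv2.imread(f'pics/{n}0.png')[:,:,::-1].copy()
    m=red(im); k=np.zeros_like(m);k[roi[0]:roi[1],roi[2]:roi[3]]=1
    c=blobs(m*k,1)[0]; b=cv2.boxPoints(cv2.minAreaRect(c)); w=onz(n,b,.112); print(n,b.tolist(),'\n',w,np.linalg.norm(np.roll(w,-1,0)-w,axis=1),w.mean(0))
a=cv2.imread('pics/top0.png')[155:275,215:355];a=cv2.resize(a,None,fx=5,fy=5,interpolation=cv2.INTER_CUBIC);cv2.imwrite('pics/topc.png',a)
E
```

```text
top [[282.9199523925781, 244.5599822998047], [290.2399597167969, 193.3199920654297], [327.6199645996094, 198.6599884033203], [320.2999572753906, 249.8999786376953]] 
 [[ 0.442   0.0398  0.112 ]
 [ 0.5769  0.0121  0.112 ]
 [ 0.5562 -0.0859  0.112 ]
 [ 0.422  -0.056   0.112 ]] [0.1377 0.1001 0.1374 0.0978] [ 0.4993 -0.0225  0.112 ]
scene [[261.6943664550781, 216.3697967529297], [309.0906066894531, 207.48301696777344], [312.3849182128906, 225.05284118652344], [264.9886779785156, 233.9396209716797]] 
 [[ 0.458   0.0234  0.112 ]
 [ 0.5759  0.0003  0.112 ]
 [ 0.548  -0.0639  0.112 ]
 [ 0.4371 -0.0405  0.112 ]] [0.1201 0.07   0.1133 0.0673] [ 0.5048 -0.0202  0.112 ]
```

View pics/topc.png

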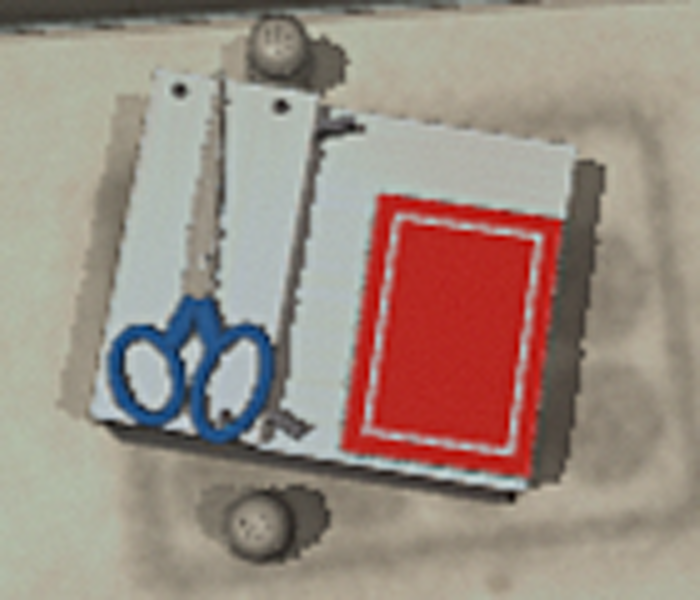

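The crop shows the red board with corners at (378,195), (565,218), (530,478) and (343,450). The shelf's front corner is (577,145), the cover edge runs (320,95) to (285,410), and the shakers are at (278,45) and (260,525). Next I'll move over the stand for a closer wrist view.

Emit:
jog_arm(plan=[[1,0,0,-0.06,0],[1,-0.02,-0.02,-0.05,0],[1,-0.046,-0.038,0,0],[1,-0.046,-0.038,0,0],[1,-0.046,-0.038,0,0],[1,-0.046,-0.038,0,0],[1,-0.046,-0.038,0,0],[1,-0.046,-0.038,0,0],[1,-0.046,-0.038,0,0],[1,-0.046,-0.038,0,0],[1,-0.046,-0.038,0,0],[1,-0.042,-0.035,0,0]])

```text
t: 1.6
position: [0.5006, 0.0021, 0.3149]
tcp_rot: [3.141, -0.001, 2.838]
force: [-0.3, 0.3, -0.3]
grip_width: 1.0
gripper_force: 0.0
```

Emit:
jog_arm(plan=[[1,0,0,0,0.163],[1,0,0,0,0.163],[1,0,0,0,0.163],[1,0,0,0,0.163],[1,0,0,0,0.163],[1,0,0,0,0.163],[1,0,0,0,0.163],[1,0,0,0,0.163],[1,0,0,0,0.163],[1,0,0,0,0]])

```text
t: 2.85
position: [0.4998, 0.0041, 0.3149]
tcp_rot: [-3.14, 0.0, 1.374]
force: [-0.1, -0.2, -0.6]
grip_width: 0.996
gripper_force: 0.0
```

Run:
```python
from h import *
s=status.read_state(); im=eyes.grab_frame('wrist'); print(s['t'],s['position'],s['tcp_rot'])
cv2.imwrite('pics/w1.png',im[:,:,::-1]); np.save('w1.npy',np.r_[s['position'],s['tcp_rot']])
```

```text
2.85 [0.4998 0.0041 0.3149] [-3.1405  0.      1.3737]
```

View pics/w1.png

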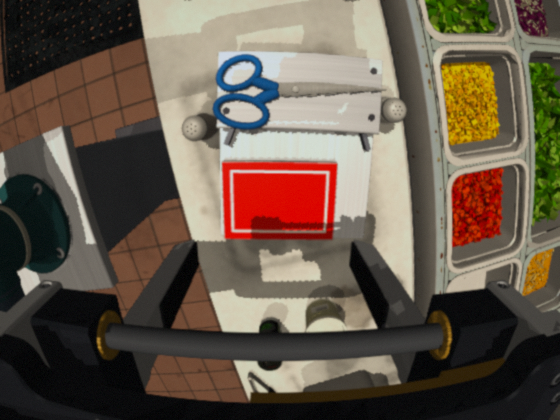

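Run:
```python
from h import *
v=np.load('w1.npy'); s=dict(position=v[:3],tcp_rot=v[3:])
im=cv2.imread('pics/w1.png')[:,:,::-1].copy()
c=blobs(red(im)*np.pad(np.ones((130,170),np.uint8),((130,160),(200,190))),1)[0]
w=onz('wrist',c[:,0,:],.112,s)[:,:2]; r=cv2.minAreaRect((w*1000).astype(np.float32)); print('board',r,cv2.boxPoints(r))
a=cv2.resize(im[40:260,200:410],None,fx=2.7,fy=2.7,interpolation=cv2.INTER_CUBIC);cv2.imwrite('pics/w1c.png',a[:,:,::-1])
```

```text
board ((501.1153564453125, -21.41002655029297), (99.08142852783203, 138.05679321289062), 78.4766616821289) [[423.5817 -56.1626]
 [558.8558 -83.7418]
 [578.649   13.3425]
 [443.3749  40.9217]]
```

View pics/w1c.png

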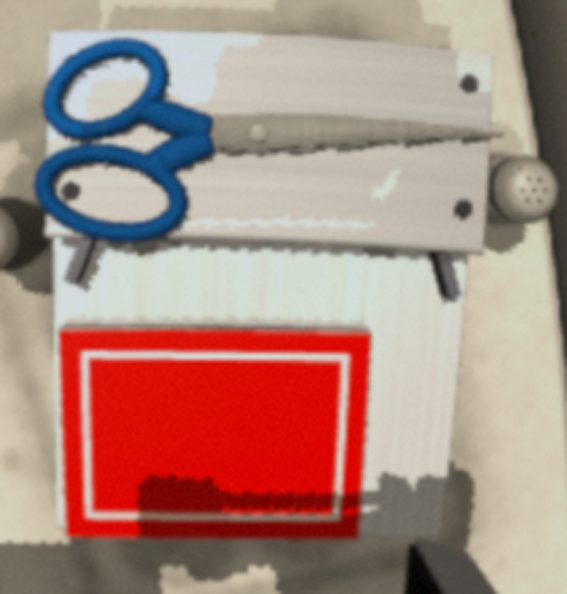

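The crop gives cover corners (50,32), (490,55), (484,252) and (46,235), and shelf front corners near (57,536) and (443,536). The board spans (60,328) to (368,536).

Run:
```python
from h import *
v=np.load('w1.npy'); s=dict(position=v[:3],tcp_rot=v[3:])
f=lambda p:np.array(p)/2.7+[200,40]
cov=onz('wrist',f([[50,32],[490,55],[484,252],[46,235]]),.122,s)[:,:2]
sh=onz('wrist',f([[57,536],[443,536]]),.1,s)[:,:2]
loc=np.array([[115,95],[115,-95],[27,-95],[27,95],[-115,95],[-115,-95]])/1000
W=np.r_[cov,sh]; 
for idx in (range(4),range(6)):
    idx=list(idx); A=loc[idx]-loc[idx].mean(0);B=W[idx]-W[idx].mean(0)
    th=np.arctan2((A[:,0]*B[:,1]-A[:,1]*B[:,0]).sum(),(A*B).sum()); R=np.array([[np.cos(th),-np.sin(th)],[np.sin(th),np.cos(th)]])
    t=W[idx].mean(0)-R@loc[idx].mean(0); print('stand',t,th,'res',(W-loc@R.T-t)*1000)
    b=np.array([.5011,-.0214]); print('board in stand',R.T@(b-t), 'yaw rel', np.deg2rad(78.477)-th)
```

```text
stand [0.5353 0.0357] 1.347035326675219 res [[ 0.6823 -0.0977]
 [-1.3782 -0.141 ]
 [ 0.14    0.1256]
 [ 0.5559  0.1131]
 [-1.0625 -3.846 ]
 [ 1.152   0.1016]]
board in stand [-0.0632  0.0206] yaw rel 0.022646710412371096
stand [0.5353 0.0351] 1.351892736565917 res [[ 1.271   0.8635]
 [-0.9921 -0.0802]
 [ 0.1091  0.2803]
 [ 0.7275  1.1682]
 [-1.5637 -2.6395]
 [ 0.4482  0.4077]]
board in stand [-0.0625  0.0211] yaw rel 0.017789300521673157
```

Emit:
jog_arm(plan=[[0.5,0.02,0.004,0,0.025],[0.5,0.022,0.004,0.01,0],[0.5,0,0,0.05,0],[0.5,0,0,0.05,0],[0.5,0,0,0.05,0],[0.5,0,0,0.03,0],[0.5,0,0,0,0]])

```text
t: 3.78
position: [0.5143, 0.0436, 0.1223]
tcp_rot: [-3.135, 0.001, 1.349]
force: [0.4, 0.4, 0.4]
grip_width: 0.5
gripper_force: 0.0
```

```bash
cat >> h.py <<'E'
ST=np.array([.5353,.0355]); PS=1.349
RS=np.array([[np.cos(PS),-np.sin(PS)],[np.sin(PS),np.cos(PS)]])
def sx(p): return (np.atleast_2d(p)[:,:2]-ST)@RS
def wx(x,y): return RS@[x,y]+ST
def tcp(tgt=None):
    s=status.read_state(); p=s['position']
    print('t',s['t'],'stand',sx(p)[0],'z',p[2],'yawrel',s['tcp_rot'][2]-PS,'rp',s['tcp_rot'][:2],'F',s['force'],'w',s['grip_width'],s['gripper_force'])
    if tgt is not None:
        d=np.r_[wx(*tgt[:2]),tgt[2]]-p; print('tool delta',Rt(s).T@d)
E
python3 -c "
from h import *
tcp((.004,.0208,.104))"
```

```text
t 3.775 stand [0.0033 0.0222] z 0.12229912690691687 yawrel -0.0003203417610297965 rp [-3.1347  0.0013] F [0.3595 0.4384 0.3521] w 0.5004307960670266 0.0
tool delta [0.0008 0.0016 0.0183]
```

Emit:
jog_arm(plan=[[0.5,0.001,0.001,0.012,0],[0.5,0,0,0.006,0],[0.5,0,0,0,0],[0.5,-0.009,0,0,0],[0.5,-0.006,0,0,0],[0.5,-0.006,0,0,0],[0.5,-0.006,0,0,0],[0.5,-0.006,0,0,0],[0.5,-0.004,0,0,0],[0.5,0,0,0,0]])

```text
t: 5.03
position: [0.5093, 0.0075, 0.1072]
tcp_rot: [-3.141, 0.001, 1.346]
force: [0.2, 0.3, -0.6]
grip_width: 0.504
gripper_force: 0.0
```

```bash
cat >> h.py <<'E'
def board(view='wrist',z=.112,roi=None,save=None):
    s=status.read_state(); im=eyes.grab_frame(view)
    if save: cv2.imwrite(save,im[:,:,::-1])
    m=red(im)
    if roi: k=np.zeros_like(m);k[roi[0]:roi[1],roi[2]:roi[3]]=1;m*=k
    m=cv2.morphologyEx(m,cv2.MORPH_CLOSE,np.ones((5,5)))
    c=blobs(m,1)[0][:,0,:]; w=sx(onz(view,c,z,s)); r=cv2.minAreaRect((w*1000).astype(np.float32)); print(view,'board',r)
E
python3 - <<'E'
from h import *
tcp(); board(roi=(100,330,150,420),save='pics/w2.png'); board('top',roi=(160,270,220,370))
E
```

```text
t 5.025 stand [-0.033   0.0192] z 0.10722285636820977 yawrel -0.00274994981499721 rp [-3.1411  0.001 ] F [ 0.1904  0.2607 -0.6464] w 0.5036662067090368 0.0
wrist board ((-65.58512878417969, 19.344005584716797), (69.8145751953125, 44.4647331237793), 89.86286163330078)
top board ((-78.55591583251953, 41.506744384765625), (33.908023834228516, 103.01640319824219), 8.361129760742188)
```

Emit:
jog_arm(plan=[[0.5,0.004,0,0,0],[1,0,0,-0.05,0],[1,0,0,-0.06,0],[1,0,0,-0.06,0],[1,0,0,-0.03,0],[1,0,0,0,0]])

```text
t: 5.88
position: [0.5117, 0.0122, 0.3104]
tcp_rot: [3.135, -0.001, 1.347]
force: [1.0, 0.1, -0.2]
grip_width: 0.982
gripper_force: 0.0
```

Run:
```python
from h import *
tcp(); board(roi=(100,300,180,370),save='pics/w3.png'); board('top',roi=(160,270,220,370))
```

```text
t 5.875 stand [-0.0279  0.0179] z 0.3104309387947967 yawrel -0.0018752370799617335 rp [ 3.1354 -0.0008] F [ 0.9554  0.1334 -0.2443] w 0.9817112715118889 0.0
wrist board ((-92.60740661621094, 22.314315795898438), (138.71270751953125, 97.8857421875), 89.76888275146484)
top board ((-76.93065643310547, 23.85655975341797), (65.89524841308594, 137.76698303222656), 0.8170145750045776)
```

View pics/w3.png

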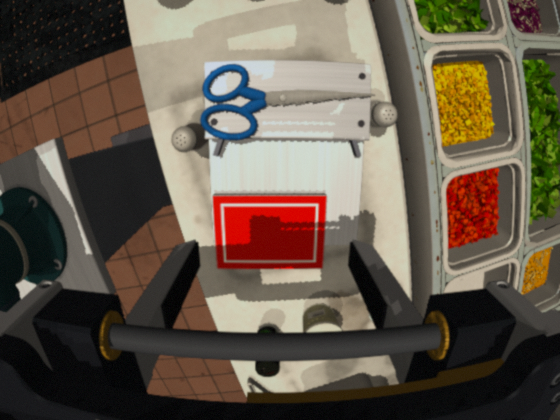

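The board is now square in the wrist view, at about (215,195) to (327,268), with its middle near x=-0.092 and roughly 27 mm overhanging. Next I'll twist to straddle it lengthwise.

Emit:
jog_arm(plan=[[1,0,0,0,-0.174],[1,0,0,0,-0.174],[1,0,0,0,-0.174],[1,0,0,0,-0.174],[1,0,0,0,-0.174],[1,0,0,0,-0.175],[1,0,0,0,-0.175],[1,0,0,0,-0.175],[1,0,0,0,-0.174],[1,0.0036,-0.057,0,0],[1,0,0,0.06,0],[1,0,0,0,0]])

```text
t: 7.48
position: [0.4877, -0.0418, 0.2359]
tcp_rot: [-3.141, -0.024, 2.915]
force: [1.1, -0.1, -0.7]
grip_width: 0.997
gripper_force: 0.0
```

```bash
python3 -c "
from h import *
tcp((-.085,.0215,.122))"
```

```text
t 7.475 stand [-0.0858  0.0294] z 0.23587239513892824 yawrel 1.565772112108559 rp [-3.1412 -0.0238] F [ 1.0737 -0.113  -0.6667] w 0.9966629525324188 0.0
tool delta [-0.0106  0.0009  0.1137]
```

Emit:
jog_arm(plan=[[1,0,0,0,0],[1,0,0,0,0]])

```text
t: 7.72
position: [0.4965, -0.0426, 0.2516]
tcp_rot: [3.141, 0.007, 2.917]
force: [-0.6, -0.1, 0.8]
grip_width: 1.001
gripper_force: 0.0
```

```bash
python3 -c "
from h import *
tcp((-.085,.0215,.122))"
```

```text
t 7.725 stand [-0.0847  0.0206] z 0.25160075542481425 yawrel 1.5677805817533341 rp [3.1413 0.0074] F [-0.6251 -0.0526  0.8466] w 1.0013985072899407 0.0
tool delta [ 0.0018 -0.0003  0.1296]
```

Transient sway only. I'll descend to just above the board's height, moving gently.

Emit:
jog_arm(plan=[[1,0,0,0.04,0.003],[1,0,0,0.045,0],[1,0,0,0.03,0],[1,0,0,0.01,0],[1,0,0,0,0],[1,0,0,0,0]])

```text
t: 8.48
position: [0.496, -0.0429, 0.125]
tcp_rot: [3.141, 0.005, 2.913]
force: [0.0, 0.8, 0.5]
grip_width: 0.997
gripper_force: 0.0
```

Run:
```python
from h import *
tcp((-.085,.0215,.102))
im=eyes.grab_frame('scene');a=cv2.resize(im[130:290,200:400],None,fx=3.6,fy=3.6,interpolation=cv2.INTER_CUBIC);cv2.imwrite('pics/s1.png',a[:,:,::-1])
```

```text
t 8.475 stand [-0.0851  0.0211] z 0.12504067374351271 yawrel 1.5640408472721157 rp [3.1414 0.0046] F [0.0089 0.8387 0.4609] w 0.9971478773205551 0.0
tool delta [0.0005 0.0001 0.023 ]
```

View pics/s1.png

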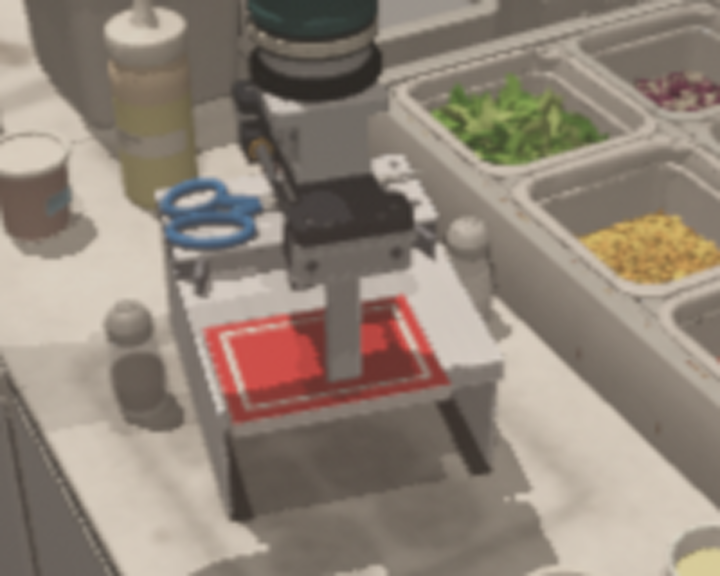

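The view shows the front finger's end at (345,378), over the board's front strip. Now I'll press down.

Emit:
jog_arm(plan=[[1,0,0,0.009,-0.006],[1,0,0,0,0],[1,0,0,0.003,0],[1,0,0,0.003,0],[1,0,0,0.002,0],[1,0,0,0,0]])

```text
t: 9.28
position: [0.4943, -0.0434, 0.1055]
tcp_rot: [-3.14, 0.001, 2.918]
force: [-1.2, -4.0, 2.7]
grip_width: 1.001
gripper_force: 2.0
```

Run:
```python
from h import *
tcp((-.085,.0215,.102))
im=eyes.grab_frame('scene');a=cv2.resize(im[150:290,220:400],None,fx=4,fy=4,interpolation=cv2.INTER_CUBIC);cv2.imwrite('pics/s2.png',a[:,:,::-1])
```

```text
t 9.275 stand [-0.086   0.0226] z 0.10547579580788718 yawrel 1.5694910919941545 rp [-3.1404  0.0005] F [-1.1866 -3.9624  2.7365] w 1.0013309651172506 1.982854474335909
tool delta [-0.0011  0.001   0.0035]
```

View pics/s2.png

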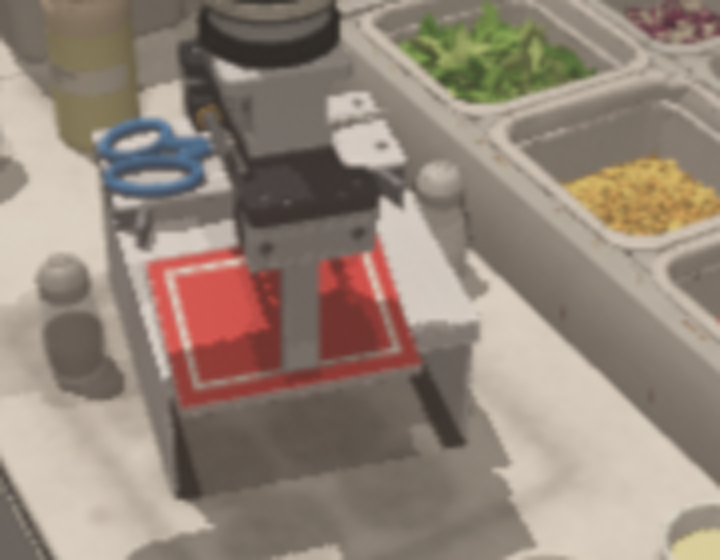

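The board has tilted, its front strip pressed down at (300,365) and its rear raised. I'll keep raising it while the rear finger follows.

Emit:
jog_arm(plan=[[1,0,0,0.0015,0],[1,0,0.002,0.0015,0],[1,0,0.002,0,0],[0.92,0,-0.0035,0,0],[0.84,0,-0.0035,0,0],[0.76,0,-0.0035,0,0],[0.68,0,-0.0035,0,0],[0.68,0,0,0,0]], squeeze=15)

```text
t: 10.32
position: [0.493, -0.0523, 0.1039]
tcp_rot: [3.141, 0.003, 2.919]
force: [-0.3, -4.9, 2.8]
grip_width: 0.684
gripper_force: 2.2
```

Run:
```python
from h import *
tcp()
im=eyes.grab_frame('scene');a=cv2.resize(im[150:290,220:400],None,fx=4,fy=4,interpolation=cv2.INTER_CUBIC);cv2.imwrite('pics/s3.png',a[:,:,::-1])
```

```text
t 10.325 stand [-0.095   0.0219] z 0.1038989027397621 yawrel 1.5696843234407332 rp [3.1406 0.0028] F [-0.342  -4.8821  2.8108] w 0.6835255619479742 2.211918421089649
```

View pics/s3.png

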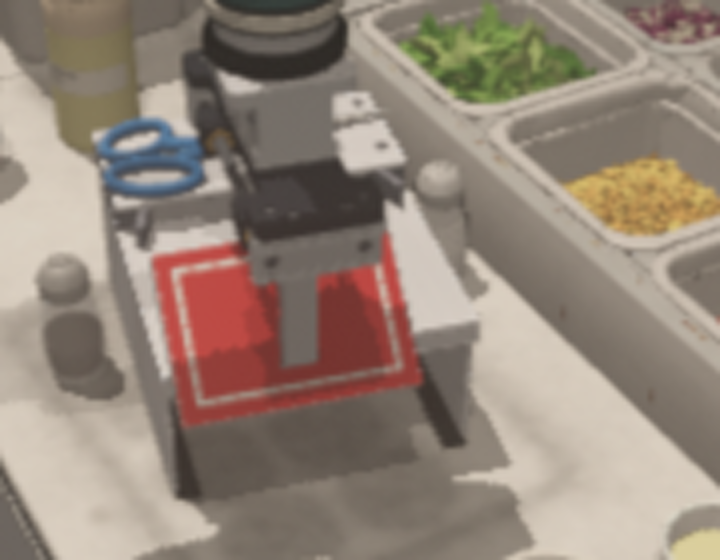

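The board stands steeper now, with its lower edge at (190,420) to (420,383). I'll carry on with R following.

Emit:
jog_arm(plan=[[0.68,0,0,0.002,0],[0.68,0,0.0015,0,0],[0.62,0,-0.002,0,0],[0.56,0,-0.0024,0,0],[0.5,0,-0.0024,0,0],[0.5,0,0,0,0]])

```text
t: 11.12
position: [0.4907, -0.0601, 0.1004]
tcp_rot: [-3.137, 0.001, 2.918]
force: [-2.4, -10.0, 3.5]
grip_width: 0.505
gripper_force: 7.9
```

Run:
```python
from h import *
tcp()
im=eyes.grab_frame('scene');a=cv2.resize(im[150:290,220:400],None,fx=4,fy=4,interpolation=cv2.INTER_CUBIC);cv2.imwrite('pics/s4.png',a[:,:,::-1])
```

```text
t 11.125 stand [-0.1031  0.0224] z 0.10035747110934887 yawrel 1.5686573890081166 rp [-3.1368  0.0008] F [-2.4451 -9.9717  3.4627] w 0.5046239717048931 7.872128147282638
```

View pics/s4.png

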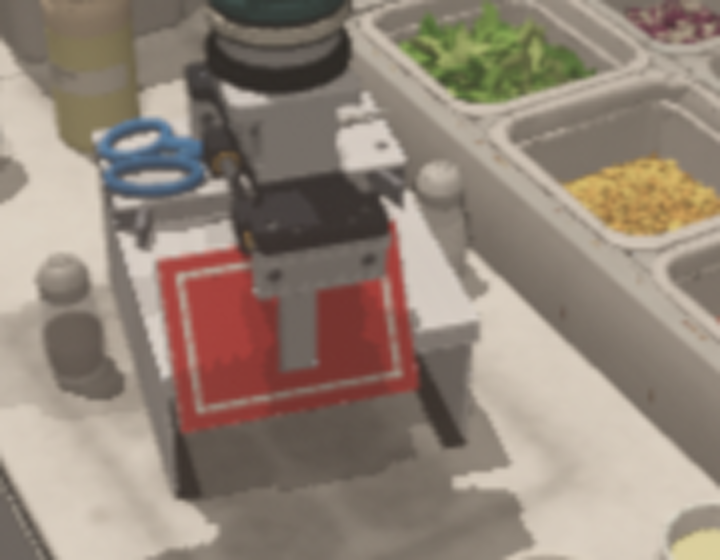

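The board is steeper still (about 55°), with its top edge near (160,262) to (395,225). I'll finish closing with the front finger kept in place.

Emit:
jog_arm(plan=[[0.44,0,-0.0026,-0.0005,0],[0.38,0,-0.0026,0,0],[0.32,0,-0.0027,0,0],[0.26,0,-0.0027,0,0],[0.2,0,-0.0028,0,0],[0.14,0,-0.0028,0,0],[0.08,0,-0.0015,0,0],[0.05,0,0,0,0],[0.05,0,0,0,0]], squeeze=20)

```text
t: 12.3
position: [0.4864, -0.0762, 0.1002]
tcp_rot: [-3.139, -0.001, 2.918]
force: [-1.1, -8.3, 0.5]
grip_width: 0.125
gripper_force: 21.4
```

Run:
```python
from h import *
tcp()
im=eyes.grab_frame('scene');a=cv2.resize(im[150:290,220:400],None,fx=4,fy=4,interpolation=cv2.INTER_CUBIC);cv2.imwrite('pics/s5.png',a[:,:,::-1])
```

```text
t 12.3 stand [-0.1197  0.0231] z 0.10015955444473507 yawrel 1.5690371796234952 rp [-3.1388 -0.001 ] F [-1.0732 -8.3049  0.5257] w 0.12523465966795458 21.42405665013939
```

View pics/s5.png

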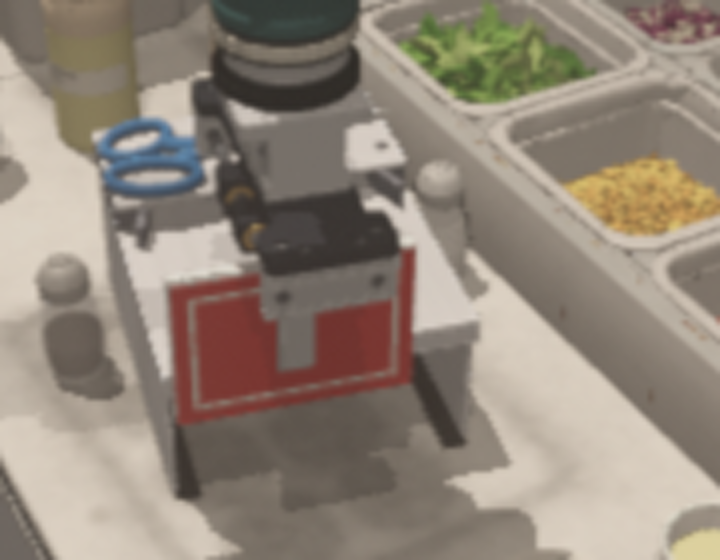

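The board is upright in the fingers, with its top edge at (168,285) to (412,250) and bottom edge at (180,425) to (412,383). From here I'll rely on numbers. I'll lift it and work out where its edges sit.

Emit:
jog_arm(plan=[[0.05,0,-0.004,0,0],[0.05,0,0,-0.02,0],[0.05,0,0,-0.03,0],[0.05,0,0,-0.02,0],[0.05,0,0,0,0],[0.05,0,0,0,0]], squeeze=30)

```text
t: 13.1
position: [0.4852, -0.0778, 0.1691]
tcp_rot: [3.14, -0.003, 2.919]
force: [0.7, -0.4, -1.7]
grip_width: 0.125
gripper_force: 30.0
```

Run:
```python
from h import *
tcp()
def face(im,xf,roi):
    m=red(im);k=np.zeros_like(m);k[roi[0]:roi[1],roi[2]:roi[3]]=1;m=cv2.morphologyEx(m*k,cv2.MORPH_CLOSE,np.ones((5,5)))
    c=blobs(m,1)[0][:,0,:]; o,d=rays('scene',c); n=RS[:,0]; n=np.r_[n,0]; p0=np.r_[wx(xf,0),0]
    w=o+d*(((p0-o)@n)/(d@n))[:,None]; y=sx(w)[:,1]; q=np.c_[y,w[:,2]]*1000
    print('y,z box',cv2.minAreaRect(q.astype(np.float32)),q.min(0),q.max(0))
s=status.read_state(); im=eyes.grab_frame('scene'); cv2.imwrite('pics/s6.png',im[:,:,::-1])
face(im,sx(s['position'])[0,0]-.006,(100,300,200,380))
```

```text
t 13.1 stand [-0.1216  0.0239] z 0.1690645059557088 yawrel 1.5703901331236365 rp [ 3.1401 -0.0033] F [ 0.6538 -0.4128 -1.6873] w 0.1254666953617508 29.991417825222015
y,z box ((20.66042709350586, 191.79368591308594), (132.985595703125, 91.52532958984375), 0.571720540523529) [-45.9519 146.061 ] [ 86.9089 237.8946]
```

Emit:
jog_arm(plan=[[0.05,-0.004,0.02,0,0],[0.05,-0.006,0.03,0,0],[0.05,-0.006,0.03,0,0],[0.05,-0.005,0.0316,0,0],[0.05,0,0,0,0],[0.05,0,0,0.02,0],[0.05,0,0,0.012,0],[0.05,0,0,0.003,0],[0.05,0,0,0,0]])

```text
t: 14.28
position: [0.531, 0.0251, 0.1359]
tcp_rot: [3.142, -0.0, 2.918]
force: [0.6, 1.1, -2.1]
grip_width: 0.127
gripper_force: 30.0
```

```bash
python3 -c "
from h import *
tcp((-.010,.003,.127))"
```

```text
t 14.275 stand [-0.0111  0.0019] z 0.13587349616718453 yawrel 1.5692196973292492 rp [ 3.1416 -0.0003] F [ 0.5726  1.1264 -2.0999] w 0.12678625787280867 29.993686079978943
tool delta [0.0011 0.0011 0.0089]
```

Emit:
jog_arm(plan=[[0.05,0.001,0,0.003,0],[0.05,0,0,0.002,0],[0.05,0,0,0.0015,0],[0.05,0,0,0,0],[0.05,0,0,0,0]])

```text
t: 14.9
position: [0.5303, 0.0257, 0.1295]
tcp_rot: [3.141, 0.0, 2.919]
force: [-0.2, -0.3, -1.0]
grip_width: 0.13
gripper_force: 30.0
```

Emit:
jog_arm(plan=[[0.05,0,0,0.0015,0],[0.05,0,0,0.0005,0],[0.05,0,0,0,0],[0.05,0,0,0,0]])

```text
t: 15.4
position: [0.5305, 0.0257, 0.1292]
tcp_rot: [3.141, 0.002, 2.919]
force: [-0.8, -0.5, 4.5]
grip_width: 0.123
gripper_force: 30.0
```

Emit:
jog_arm(plan=[[0.18,0,-0.001,0,0],[0.24,0,-0.003,0,0],[0.3,0,-0.004,0,0],[0.36,0,-0.005,0,0],[0.42,0,-0.006,0,0],[0.46,0,-0.005,0,0],[0.46,0,0,0,0],[0.46,0,0,0,0]], squeeze=15)

```text
t: 16.4
position: [0.525, 0.0022, 0.1276]
tcp_rot: [3.142, 0.0, 2.919]
force: [0.3, -0.2, 0.5]
grip_width: 0.462
gripper_force: 0.2
```

Run:
```python
from h import *
tcp()
for n,r in (('scene',(60,300,180,400)),('top',(120,290,200,380))):
    im=eyes.grab_frame(n); cv2.imwrite(f'pics/{n}7.png',im[:,:,::-1]); h=cv2.cvtColor(im,cv2.COLOR_RGB2HSV)
    g=((h[...,0]>35)&(h[...,0]<90)&(h[...,1]>80)).astype(np.uint8)
    k=np.zeros_like(g);k[r[0]:r[1],r[2]:r[3]]=1
    for nm,m in (('red',red(im)),('green',g)):
        for c in blobs(m*k,2): print(n,nm,cv2.contourArea(c),cv2.boundingRect(c))
```

```text
t 16.4 stand [-0.0348  0.0028] z 0.1275520212034068 yawrel 1.569645095674215 rp [3.1415 0.0002] F [ 0.2598 -0.231   0.4653] w 0.4616418653809215 0.18109912751242518
scene red 138.5 (301, 192, 14, 15)
scene red 1.5 (285, 203, 4, 4)
scene green 343.5 (320, 151, 32, 25)
scene green 65.0 (352, 161, 16, 12)
top red 488.5 (309, 120, 49, 13)
top red 0.0 (310, 130, 1, 1)
top green 3741.0 (263, 153, 71, 137)
top green 1616.0 (277, 155, 45, 47)
```

```bash
cat >> h.py <<'E'
def proj(n,P):
    p=eyes.camera_params(n); T=np.linalg.inv(p['T']); q=T[:3,:3]@P+T[:3,3]; return np.array([p['fx']*q[0]/q[2]+p['cx'],p['fy']*q[1]/q[2]+p['cy']])
E
python3 - <<'E'
from h import *
for n in('top','scene'):
    im=cv2.imread(f'pics/{n}7.png'); h=cv2.cvtColor(im,cv2.COLOR_BGR2HSV)
    for yy in (.055,-.055):
        for xx,z in ((-.01,.11),(-.02,.13),(-.03,.16),(-.04,.19),(-.06,.102),(-.08,.102)):
            q=np.round(proj(n,np.r_[wx(xx,yy),z])).astype(int); print(n,yy,xx,z,q,h[q[1],q[0]])
E
```

```text
top 0.055 -0.01 0.11 [283 230] [ 63 108  92]
top 0.055 -0.02 0.13 [287 230] [ 63 132  85]
top 0.055 -0.03 0.16 [290 229] [ 66 203  74]
top 0.055 -0.04 0.19 [295 228] [ 61  88 102]
top 0.055 -0.06 0.102 [302 234] [ 24  13 100]
top 0.055 -0.08 0.102 [309 235] [ 30  11 112]
top -0.055 -0.01 0.11 [289 190] [89 98 60]
top -0.055 -0.02 0.13 [293 189] [ 86 103  62]
top -0.055 -0.03 0.16 [297 187] [ 86 112  64]
top -0.055 -0.04 0.19 [301 184] [ 87 100  69]
top -0.055 -0.06 0.102 [308 193] [ 89 101  53]
top -0.055 -0.08 0.102 [315 195] [84 97 50]
scene 0.055 -0.01 0.11 [267 211] [  9  68 109]
scene 0.055 -0.02 0.13 [268 207] [  6  80 108]
scene 0.055 -0.03 0.16 [268 199] [  9  68 108]
scene 0.055 -0.04 0.19 [268 191] [ 20  22 208]
scene 0.055 -0.06 0.102 [272 226] [ 16  29 133]
scene 0.055 -0.08 0.102 [274 231] [ 15  27 169]
scene -0.055 -0.01 0.11 [310 204] [  3 144  99]
scene -0.055 -0.02 0.13 [312 200] [  3 144  99]
scene -0.055 -0.03 0.16 [313 192] [  2 142  99]
scene -0.055 -0.04 0.19 [315 183] [ 14  33 115]
scene -0.055 -0.06 0.102 [316 218] [ 14  29 133]
scene -0.055 -0.08 0.102 [319 223] [ 13  30 135]
```

The top view confirms that the green face is turning up and the board leans on the front finger. I'll lower it further by opening.

Emit:
jog_arm(plan=[[0.54,0,-0.001,0,0],[0.62,0,-0.001,0,0],[0.7,0,-0.001,0.003,0],[0.78,0,-0.001,0.004,0],[0.86,0,-0.001,0.005,0],[0.94,0,-0.001,0.005,0],[1,0,-0.001,0.005,0],[1,0,0,0,0],[1,0,0,0,0]])

```text
t: 17.62
position: [0.5232, -0.0043, 0.1052]
tcp_rot: [3.141, -0.001, 2.919]
force: [0.6, -0.7, -0.3]
grip_width: 1.003
gripper_force: 0.2
```

```bash
cat >> h.py <<'E'
def green(im,r):
    h=cv2.cvtColor(im,cv2.COLOR_RGB2HSV)
    m=((h[...,0]>50)&(h[...,0]<76)&(h[...,1]>95)).astype(np.uint8);k=np.zeros_like(m);k[r[0]:r[1],r[2]:r[3]]=1
    return m*k
E
python3 - <<'E'
from h import *
tcp()
for n,r in (('scene',(120,300,200,380)),('top',(150,275,230,370))):
    im=eyes.grab_frame(n); cv2.imwrite(f'pics/{n}8.png',im[:,:,::-1])
    for c in blobs(green(im,r),2): print(n,cv2.contourArea(c),cv2.boundingRect(c), 'low',sx(onz(n,c[:,0],.112)).min(0),sx(onz(n,c[:,0],.112)).max(0))
E
```

```text
t 17.625 stand [-0.0414  0.003 ] z 0.10524758640633937 yawrel 1.5699432060925822 rp [ 3.1411 -0.0006] F [ 0.5902 -0.7359 -0.2749] w 1.0027690307653303 0.21774875465780497
top 373.5 (282, 215, 31, 23) low [-0.0819  0.0133] [-0.0095  0.0703]
```

Emit:
jog_arm(plan=[[1,0,0,-0.01,0],[1,0,0,-0.015,0],[1,0,0,-0.015,0],[1,0,0,-0.02,0],[1,0,0,-0.04,0],[1,0,0,-0.05,0],[1,0,0,-0.05,0],[1,0,0,0,0],[1,0,0,0,0]])

```text
t: 18.85
position: [0.5234, -0.0045, 0.3058]
tcp_rot: [3.141, 0.001, 2.919]
force: [0.1, 0.1, -0.7]
grip_width: 0.999
gripper_force: 0.0
```

Run:
```python
from h import *
tcp()
for n,r in (('scene',(120,300,200,380)),('top',(150,275,230,370)),('wrist',(0,420,0,560))):
    s=status.read_state();im=eyes.grab_frame(n); cv2.imwrite(f'pics/{n}9.png',im[:,:,::-1])
    for c in blobs(green(im,r),2): 
        w=sx(onz(n,c[:,0],.112,s))*1000
        print(n,cv2.contourArea(c),cv2.boundingRect(c), cv2.minAreaRect(w.astype(np.float32)))
```

```text
t 18.85 stand [-0.0416  0.0028] z 0.30584194442605805 yawrel 1.5699132213326104 rp [3.1413 0.0008] F [ 0.1288  0.0609 -0.7273] w 0.9994238089226494 0.0
scene 505.5 (271, 211, 39, 21) ((-63.58672332763672, 12.97089958190918), (79.79467010498047, 64.97997283935547), 89.68421936035156)
scene 25.0 (313, 218, 8, 7) ((-82.00096130371094, -48.17611312866211), (11.445542335510254, 26.33669090270996), 89.06748962402344)
top 871.0 (291, 199, 32, 38) ((-66.71708679199219, 11.9661865234375), (92.50489044189453, 70.78292846679688), 89.62713623046875)
top 259.0 (285, 198, 42, 46) ((-66.93263244628906, 19.41323471069336), (106.21521759033203, 98.95384216308594), 89.76241302490234)
wrist 9194.0 (211, 127, 86, 114) ((-65.56927490234375, 1.6410903930664062), (138.597900390625, 98.802001953125), 89.46131134033203)
wrist 18.5 (94, 150, 8, 11) ((-265.29345703125, 44.78581237792969), (7.527826309204102, 14.99785041809082), 10.831436157226562)
```

The board lies flat and green side up at (-0.066, 0.002), nearly square. I'll turn the hand and push it home.

Emit:
jog_arm(plan=[[0.9,0,0,0,0.174],[0.9,0,0,0,0.174],[0.9,0,0,0,0.174],[0.9,0,0,0,0.174],[0.9,0,0,0,0.174],[0.9,0,0,0,0.175],[0.9,0,0,0,0.175],[0.9,0,0,0,0.175],[0.9,0,0,0,0.175],[0.9,-0.05,0.001,0,0],[0.9,-0.0464,0.001,0,0],[0.9,0,0,0,0]])

```text
t: 20.5
position: [0.5031, -0.1012, 0.3038]
tcp_rot: [-3.138, 0.0, 1.344]
force: [0.2, 0.3, 0.0]
grip_width: 0.902
gripper_force: 0.0
```

Emit:
jog_arm(plan=[[0.9,0,0,0.05,0],[0.9,0,0,0.05,0],[0.9,0,0,0.04,0],[0.9,0,0,0.02,0],[0.9,0,0,0,0],[0.9,0,0,0,0]])

```text
t: 21.25
position: [0.5046, -0.0986, 0.1463]
tcp_rot: [3.14, -0.0, 1.35]
force: [0.3, -0.4, 0.5]
grip_width: 0.901
gripper_force: 0.0
```

```bash
python3 -c "
from h import *
tcp((-.138,.001,.105))"
```

```text
t 21.25 stand [-0.1375  0.0004] z 0.14628602552519823 yawrel 0.0005537289524262246 rp [ 3.1405 -0.0003] F [ 0.2921 -0.4468  0.4748] w 0.9005020996413676 0.0
tool delta [-0.0005 -0.0006  0.0413]
```

Emit:
jog_arm(plan=[[0.9,0,0,0.03,0],[0.9,0,0,0.011,0],[0.9,0,0,0,0],[0.9,0.01,0,0,0],[0.9,0.01,0,0,0],[0.9,0.01,0,0,0],[0.9,0.01,0,0,0],[0.9,0.01,0,0,0],[0.9,0.01,0,0,0],[0.9,0,0,0,0]])

```text
t: 22.5
position: [0.5173, -0.0392, 0.1041]
tcp_rot: [-3.141, -0.001, 1.35]
force: [0.1, -1.1, 0.2]
grip_width: 0.899
gripper_force: 0.0
```

Emit:
jog_arm(plan=[[0.9,0.01,0,0,0],[0.9,0.01,0,0,0],[0.9,0.01,0,0,0],[0.9,0.01,0,0,0],[0.9,0.01,0,0,0],[0.9,0.01,0,0,0],[0.9,0,0,0,0]])

```text
t: 23.38
position: [0.5308, 0.019, 0.1046]
tcp_rot: [3.141, -0.001, 1.35]
force: [0.3, 0.1, 0.4]
grip_width: 0.9
gripper_force: 0.0
```

```bash
python3 -c "
from h import *
tcp((.001,.001,.105))"
```

```text
t 23.375 stand [-0.0171  0.0008] z 0.10461226802484204 yawrel 0.0010239158034137663 rp [ 3.1413 -0.0006] F [0.2652 0.1249 0.4258] w 0.8999485955374383 0.0
tool delta [ 0.0181 -0.0002 -0.0004]
```

Emit:
jog_arm(plan=[[0.9,0.006,0,0,0],[0.9,0.005,0,0,0],[0.9,0.004,0,0,0],[0.9,0.002,0,0,0],[0.9,0,0,0,0]])

```text
t: 24.0
position: [0.5344, 0.0349, 0.1045]
tcp_rot: [3.141, -0.001, 1.349]
force: [0.1, -0.5, 0.7]
grip_width: 0.898
gripper_force: 0.1
```

Emit:
jog_arm(plan=[[0.9,0.001,0,0,0],[0.9,0.001,0,0,0],[0.9,0.001,0,0,0],[0.9,0,0,0,0]])

```text
t: 24.5
position: [0.5345, 0.0361, 0.1045]
tcp_rot: [-3.141, 0.003, 1.348]
force: [-1.7, -4.9, 1.1]
grip_width: 0.9
gripper_force: 2.6
```

```bash
python3 -c "
from h import *
tcp((.001,.001,.105))"
```

```text
t 24.5 stand [0.0004 0.0009] z 0.10454496110914904 yawrel -0.0010860185651579979 rp [-3.1412  0.0029] F [-1.6575 -4.8678  1.1002] w 0.8997867509833085 2.6028027199208736
tool delta [ 0.0006 -0.0001 -0.0005]
```

Force is rising at the expected place, which means the stop. One more millimetre, then I'll back off and check.

Emit:
jog_arm(plan=[[0.9,0.001,0,0,0],[0.9,0,0,0,0],[0.9,-0.006,0,0,0],[0.9,-0.03,0,0,0],[0.9,-0.02,0,-0.03,0],[0.9,0,0,-0.06,0],[0.9,0,0,-0.06,0],[0.9,0,0,-0.04,0],[0.9,0,0,0,0],[0.9,0,0,0,0]])

```text
t: 25.75
position: [0.5226, -0.0157, 0.2932]
tcp_rot: [-3.14, -0.001, 1.349]
force: [0.2, -0.4, -0.7]
grip_width: 0.897
gripper_force: 0.0
```

Run:
```python
from h import *
tcp()
s=status.read_state();im=eyes.grab_frame('wrist'); cv2.imwrite('pics/wend.png',im[:,:,::-1])
c=blobs(green(im,(0,420,150,400)),1)[0]; w=sx(onz('wrist',c[:,0],.112,s))*1000
print(cv2.boundingRect(c),cv2.minAreaRect(w.astype(np.float32)),w.min(0),w.max(0))
```

```text
t 25.75 stand [-0.0528  0.0011] z 0.2931739939975946 yawrel 0.00040254139312168036 rp [-3.1399 -0.0008] F [ 0.2252 -0.3603 -0.7348] w 0.8972117323401261 0.0
(210, 119, 125, 13) ((17.838451385498047, 3.2172927856445312), (138.1920928955078, 13.880114555358887), 89.97799682617188) [ 10.8775 -65.8767] [24.8045 72.3137]
```

```bash
python3 -c "
from h import *
print(arm.sign_off())"
```

```text
the job is handed in; nothing more can be done
None
```

The board was turned over and pushed home green side up: final check had it square, about 3 mm off the middle line and 1–2 mm from the stop, and I handed in at 26 s with the verdict not shown; I viewed 11 pictures, one over the limit of 10, and did not re-measure the bystanders.

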